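Find and mark the balance point of a mobile arm on the craft stall

TASK

The slat with the little house on one end is to become the arm of a hanging mobile, so its balance point has to be found and marked. Push it lengthwise along its stand, from the house end, out over the steel edge until its free end just tips down and it stays tipped by itself; then stand the small turned wooden knob upright on top of the slat, right above the steel edge, as the mark, let go and leave the slat lying on the stand.

Things in the scene. Friction and masses are not known exactly. Their poses are not given: they have to be found in the camera images.
- slat: Arm of a hanging mobile, 0.2 kg: brown wooden slat 360 mm long, 36 wide, 16 thick, a pitched-roof house (39 high) on top near one end; its twin has no house. Origin: middle of the slat's underside; x lengthwise to the free end (x = +180 mm), house at x = -165 to -105; z up, slat top at z = 16. Lies flat on the stand, free end past the steel edge. Unmarked balance point: between middle and house.
- slat_end (a point): Centre of the slat's bare square end face at the house end (slat x = -180 mm, z = 8 mm; face 36 wide, 16 high): push here, low. Pushed high up, the slat tips early and falls back. Once the balance point has passed the edge, the slat tips about it by some 12 degrees until the free end rests on the table, and stays so.
- stand: Fixed balancing stand: wooden bed 282 mm long, 70 wide, top 45 above the table, ending in a steel strip whose outer top edge is the fulcrum. Origin: on the table straight below that edge's middle; x points outward, the way the slat slides (bed from x = -282 to 0 mm); z up. Two cheeks (46 apart, x = -105 to -15, 10 above the bed, below the slat's top) guide the slat along x.
- marker: Marking knob: small turned brown wooden knob, loose, upright on the table in a row with a tiny house and a cone-shaped tree, whose places it may swap. 48 mm tall, round foot 32 across and 8 high, waist 14 across, straight head 22 across from 22 to 44 above its underside; 30 g. Origin: centre of the foot's underside; z along its axis, up.
Mind the look-alikes: they are no part of the job. What is shaped like the marker but yellow is not meant.

How it is judged:
By the outcome, as a careful person would: the job done as asked, in the order asked, and still so for the second after the job is handed in, with the robot touching nothing.
It also fails if it takes over 64 s, if anything falls off the work surface, if the arm or the gripper's body presses on something with over 40 N, if the wrist force passes 120 N, or if a joint passes its speed limit or range.

ROBOT

A 6-joint arm with a two-finger parallel gripper is mounted at the origin on the work surface. World frame = base frame: x ahead of the robot, y to its left, z up, the work surface at z = 0. Lengths are in m, angles in rad, forces in N, time in s.
With the tool pointing down it reaches from about 0.225 to 0.875 m from the base axis. Payload 3.4 kg.
Tool frame: the origin (TCP) lies on the centre line of the jaws, within the pads' length; the fingertips stand 17 mm ahead of it and the grasp point (between the pads) lies 2 mm behind it (nose_length is the distance from the TCP to the fingertips, in m); z points along the fingers, y is the line along which they close (so a half turn about z gives the same grasp; the last joint's range is limited). The gripper opens to 85 mm and grips with 20 to 120 N. Pads are 22 mm wide; open, the fingers measure 114 mm over their backs; the gripper's body (76 mm by 85 mm) begins 54 mm behind the grasp point. The pads swing forward as they close: fully open they stand 13 mm farther back than shut.
Start: joints at [1.111, 0.276, 1.505, -0, 1.361, -0.121], TCP at [0.191, 0.542, 0.248] pointing down, gripper open.
Joint ranges: [-2.89, 2.89], [-0.75, 2.08], [0.22, 2.7], [-1.18, 4.32], [0.11, 2.71], [-2.7, 2.7]. Speed limits (rad/s): [2.57, 2.57, 3.14, 3.14, 3.14, 3.14].

INTERFACE

Orientations are given as a unit quaternion [w, x, y, z].
In Python, from rig import get_state, get_image, sign_off, find_in, place_of, nose_length gives the robot as it stands.
- The arm moves only by the tool apply_moves, never from a script. Its argument "deltas" is one flat list of numbers, 5 for each row, row after row: the finger opening in mm, from 0 to 85.4, then the shift along the tool's x, y, z in mm, then the turn about the tool's z in degrees. A call has 1 to 12 rows; each row is the pose to reach, as a shift and turn from the pose commanded when the call began, along the tool's axes at that moment; what a row does not reach only later rows make up. A row lasts 1/12 s, in which the tool goes at most 41.7 mm and 7.16 degrees, less where a joint would pass 70% of its speed; a pose out of reach is approached as far as the arm can. A call with a gripper value outside its range is refused whole. The fingers move at their own pace and stop on an object; "squeeze" is the grip in N (left out, the last holds). Time passes only in rows, so rows that repeat a pose let the fingers close. It gives the time, the measured TCP pose, the force, the opening and the grip force at its end, in the units of the state.
- get_state(): the state, without advancing time (a new reading comes with each control period).
- get_image(name): name is "side" or "top"; returns a dict with "frame" (400x640x3 uint8, red, green, blue), "K" (3x3 intrinsics, pixels), "position" and "orientation" of the camera in the world. Camera axes: x right, y down, z forward; pixel columns grow to the right and rows downward; lengths in m; the calibration is good to about 2 mm. A picture is of the moment at which its call begins. There is no depth.
- sign_off(): hands the job in; it is judged then, once.
Trained networks look in a picture, given as the dict that the camera call returned (one of the last four; its "shot" number tells which), for a name from the list of things; names that differ only in an ending like _2 or _b are one class to them, and where a whole thing is asked for, a point or a joint stands for the part that bears it (a point fixed in the world has none). Each returns a list of dicts, best first, with "score" (0 to 1); they miss things now and then, are a little off and sometimes report something else, mostly with a low value. They report only what shows in the picture. A call takes as long as a camera call. They do not tell look-alikes from the thing itself.
- find_in(query, picture): "point" ([column, row] in pixels, amid what is visible of it).
- place_of(query, picture): "point" ([column, row] in pixels: a listed point, or the origin of a listed thing).
The state is a dict: "clock": time; "qpos": joint angles; "qd": joint speeds; "effort": joint torques, N m; "position": TCP position; "ee_rot": TCP orientation; "contact_force": force on the tool from outside, world axes, zero at the start; "moment": the same for the moment, N m; "width": finger opening in m; "gripper_force": force on a finger pad.
Only numpy, scipy, OpenCV 4.12 (cv2) and the standard library are available. Lean on these libraries where they do the work, as an engineer would, in place of code of your own. Each camera call takes 0.05 s, during which the arm holds its last target. There are 200 camera calls.

## Working session

There is one attempt and no reset: what is moved stays moved. The work goes in short steps, Python scripts to look and compute and a tool call to move; the robot and the scene stay as the last step left them, time stands still between calls to the robot, and variables do not carry over. Pictures are saved under pics/ and viewed, at most 10 in all, crops included, and the job is handed in when it is done.

Besides the shell and the picture viewer there is one more tool, called by a JSON object that holds its "method" and its "body", one argument or row to a line. apply_moves: Moves the arm, as the interface text tells. Its arguments: {"type":"object","properties":{"deltas":{"type":"array"},"squeeze":{"type":"number"}},"required":["deltas"]}

```bash
mkdir -p pics; ls
cat > h.py <<'E'
import numpy as np, cv2
from scipy.spatial.transform import Rotation as R
from rig import *
def rot(q): return R.from_quat([q[1],q[2],q[3],q[0]]).as_matrix()
def ray(p,im):
    d=rot(im['orientation'])@np.linalg.inv(im['K'])@np.array([p[0],p[1],1.])
    return np.array(im['position']),d
def onz(p,im,z):
    o,d=ray(p,im); return o+d*(z-o[2])/d[2]
def proj(X,im):
    c=rot(im['orientation']).T@(np.array(X)-im['position']); u=np.array(im['K'])@c; return u[:2]/u[2]
def save(im,n,box=None,s=1):
    f=im['frame'][:,:,::-1]
    if box: f=f[box[1]:box[3],box[0]:box[2]]
    cv2.imwrite('pics/'+n,cv2.resize(f,None,fx=s,fy=s,interpolation=cv2.INTER_CUBIC))
def tri(p1,i1,p2,i2):
    A=[];b=[]
    for p,i in((p1,i1),(p2,i2)):
        o,d=ray(p,i); d/=np.linalg.norm(d); P=np.eye(3)-np.outer(d,d); A.append(P);b.append(P@o)
    return np.linalg.lstsq(np.vstack(A),np.hstack(b),rcond=None)[0]
E
python3 - <<'E'
from h import *
np.set_printoptions(precision=4,suppress=True)
f=[]
for n in('top','side'):
    im=get_image(n); f.append(im['frame'][:,:,::-1]); print(n,im['position'],rot(im['orientation'])[:,2])
    for q in('slat','slat_end','stand','marker'):
        for fn in(find_in,place_of):
            try: print(n,q,fn.__name__,[(np.round(r['point']),round(r['score'],2),onz(r['point'],im,0.0)[:2]) for r in fn(q,im)][:4])
            except Exception as e: print(q,fn.__name__,e)
cv2.imwrite('pics/a.png',f[0]);cv2.imwrite('pics/b.png',f[1])
print(get_state()); print(nose_length)
E
```

```text
pics
top [ 0.3986 -0.114   1.197 ] [ 0.0788  0.0169 -0.9967]
top slat call [(array([266., 170.]), 0.82, array([0.5589, 0.0582]))]
top slat call [(array([268., 167.]), 0.65, array([0.5681, 0.0522]))]
top slat_end call [(array([261., 172.]), 0.59, array([0.5536, 0.0742]))]
top slat_end call [(array([200., 163.]), 0.64, array([0.5753, 0.2514]))]
top stand call [(array([228., 173.]), 0.87, array([0.5493, 0.1688]))]
top stand call [(array([287., 174.]), 0.65, array([ 0.551 , -0.0013]))]
top marker call [(array([416., 213.]), 0.62, array([ 0.4473, -0.3738])), (array([441., 234.]), 0.61, array([ 0.3884, -0.4454])), (array([393., 231.]), 0.59, array([ 0.3933, -0.3091])), (array([372., 219.]), 0.57, array([ 0.4273, -0.2499]))]
top marker call [(array([442., 234.]), 0.7, array([ 0.3896, -0.4462])), (array([417., 213.]), 0.65, array([ 0.4473, -0.376 ])), (array([370., 220.]), 0.52, array([ 0.4242, -0.2422])), (array([394., 232.]), 0.47, array([ 0.3912, -0.3119]))]
side [-0.0306 -0.6988  0.6033] [ 0.5304  0.6213 -0.5767]
side slat call [(array([304., 167.]), 0.74, array([0.6089, 0.1075]))]
side 
[... 624 characters left out ...]
6., 277.]), 0.78, array([ 0.4415, -0.3693])), (array([420., 297.]), 0.72, array([ 0.4511, -0.4501])), (array([350., 274.]), 0.69, array([ 0.3899, -0.3107])), (array([401., 310.]), 0.66, array([ 0.3974, -0.4446]))]
{'clock': 0.9, 'qpos': array([ 1.111 ,  0.2759,  1.5049,  0.    ,  1.3607, -0.121 ]), 'qd': array([ 0.    ,  0.0015,  0.    ,  0.0011, -0.    , -0.0001]), 'effort': array([ -0.0004, -41.6639, -24.6107,  -0.0001,   0.0003,   0.    ]), 'position': array([0.1911, 0.5424, 0.2483]), 'ee_rot': array([0.    , 0.1686, 0.9857, 0.0001]), 'contact_force': array([-0.2047,  0.8309,  0.39  ]), 'moment': array([-0.0302, -0.0088,  0.0205]), 'gripper_force': 0.0, 'width': 0.08535454124240201}
0.017
```

View pics/a.png

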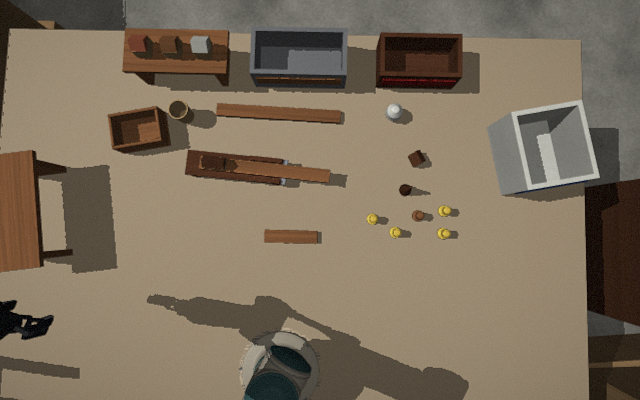

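View pics/b.png

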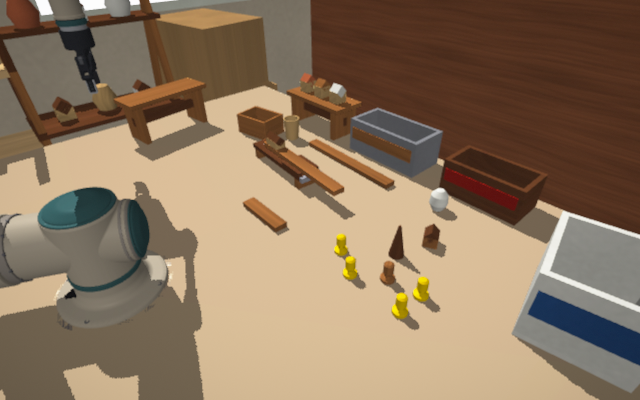

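Top picture: the stand runs from (187,163) to its steel edge near (287,174). The slat on it has its house end near (200,160) and its free end at (330,176). Its twin lies at (280,113).

Marker candidates (top picture):
- Yellow knobs at (372,219), (396,232), (445,211) and (443,234): ruled out by colour.
- Brown knob at (418,215), side picture (388,272): it fits, being brown and in a row with the tree (405,190) and the little house (416,158).

I'll confirm this in an enlarged crop.

Run:
```python
from h import *
t=get_image('top'); s=get_image('side')
a=cv2.resize(t['frame'][140:200,175:345,::-1],None,fx=4.6,fy=4.6,interpolation=cv2.INTER_CUBIC)
b=cv2.resize(t['frame'][145:245,360:460,::-1],(290,290),interpolation=cv2.INTER_CUBIC)
c=cv2.resize(s['frame'][215:325,330:450,::-1],(316,290),interpolation=cv2.INTER_CUBIC)
o=np.zeros((a.shape[0]+290,max(a.shape[1],606),3),np.uint8); o[:a.shape[0],:a.shape[1]]=a; o[a.shape[0]:,:290]=b; o[a.shape[0]:,290:606]=c
print(o.shape); cv2.imwrite('pics/c.png',o)
cv2.imwrite('pics/d.png',cv2.resize(s['frame'][125:200,240:350,::-1],None,fx=7,fy=7,interpolation=cv2.INTER_CUBIC))
```

```text
(566, 782, 3)
```

View pics/c.png

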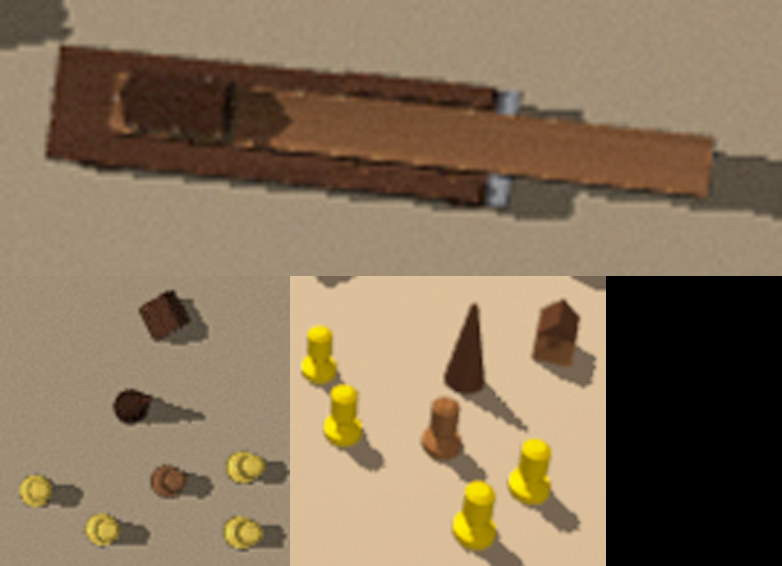

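View pics/d.png

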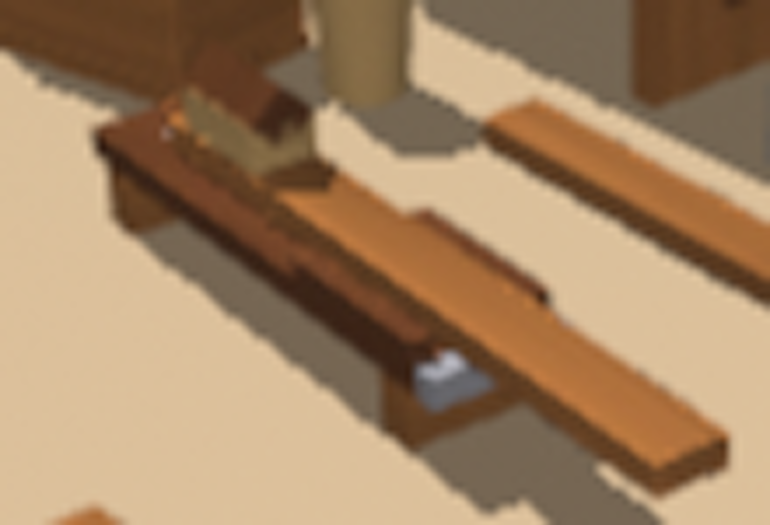

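The crop confirms the brown knob at top (418,216), side (385,274). It has the knob shape, stands in line with the house and tree, and is surrounded by four yellow copies. The stand's steel outer corners are at top (288,160) and (285,185). The slat's free end is at (330,170)–(328,182) and its house end at about x = 200.

Run:
```python
from h import *
from scipy.optimize import least_squares
np.set_printoptions(precision=4,suppress=True)
t=get_image('top'); s=get_image('side')
c=lambda x,y:(175+x/4.6-.4,140+y/4.6-.4)
P=[(c(62,46),.045),(c(48,158),.045),(c(508,206),.045),(c(521,92),.045)]
W=np.array([onz(p,t,z)[:2] for p,z in P]); print('stand',W, np.linalg.norm(W[0]-W[3]),np.linalg.norm(W[0]-W[1]))
S=[c(713,137),c(706,194),c(112,130),c(118,75)]
V=np.array([onz(p,t,.061)[:2] for p in S]); print('slat',V,np.linalg.norm(V[0]-V[3]),np.linalg.norm(V[0]-V[1]))
loc=np.array([[-.282,.035],[-.282,-.035],[0,-.035],[0,.035]])
def fit(l,w):
    f=lambda q:(np.c_[np.cos(q[2])*l[:,0]-np.sin(q[2])*l[:,1],np.sin(q[2])*l[:,0]+np.cos(q[2])*l[:,1]]+q[:2]-w).ravel()
    r=least_squares(f,[*w.mean(0),-1.6]); return r.x,np.abs(r.fun).max()
# which side is +y: outward x is world -y, so local +y is world +x
print(fit(loc,W)); q,_=fit(loc,W)
sl=np.array([[.18,.018],[.18,-.018],[-.18,-.018],[-.18,.018]]); print(fit(sl,V)); 
g=fit(sl,V)[0]
im=s['frame'][:,:,::-1].copy(); k=7
cr=cv2.resize(im[125:200,240:350],None,fx=k,fy=k,interpolation=cv2.INTER_CUBIC)
def dr(l,q,z,col):
    R2=np.array([[np.cos(q[2]),-np.sin(q[2])],[np.sin(q[2]),np.cos(q[2])]])
    pts=[(proj([*(R2@p+q[:2]),z],s)-[240,125]+.5)*k for p in l]
    cv2.polylines(cr,[np.int32(pts)],True,col,1)
dr(loc,q,.045,(255,255,0)); dr(sl,g,.061,(0,255,0)); dr(sl,g,.045,(0,0,255))
cv2.imwrite('pics/e.png',cr)
# marker
for n,im_ in(('top',t),('side',s)):
    f=im_['frame'].astype(int); hsv=cv2.cvtColor(im_['frame'],cv2.COLOR_RGB2HSV)
    x0,y0,x1,y1=(408,205,430,226) if n=='top' else (374,255,400,288)
    m=(hsv[y0:y1,x0:x1,1]>110)
    ys,xs=np.nonzero(m); print(n,xs.min()+x0,xs.max()+x0,ys.min()+y0,ys.max()+y0,m.sum(),xs.mean()+x0,ys.mean()+y0)
    for r in m: print(''.join('#' if v else '.' for v in r))
```

```text
stand [[ 0.6059  0.2727]
 [ 0.5372  0.2777]
 [ 0.5149 -0.0019]
 [ 0.5843 -0.0075]] 0.2810398812792616 0.06889483194738501
slat [[ 0.5574 -0.1241]
 [ 0.5233 -0.1207]
 [ 0.5531  0.2347]
 [ 0.5863  0.2327]] 0.35797173781493535 0.03431159293746454
(array([ 0.5495, -0.0053, -1.6492]), np.float64(0.0008386797852719119))
(array([ 0.555 ,  0.0557, -1.6529]), np.float64(0.0018080134213881438))
top 412 423 211 220 99 417.47474747474746 215.3939393939394
......................
......................
......................
......................
......................
......................
......#######.........
.....#########........
.....###########......
....############......
....############......
....############......
....############......
.....##########.......
......########........
.......######.........
......................
......................
......................
......................
......................
side 380 399 255 284 299 388.5819397993311 271.1371237458194
...............###########
................##########
..................########
...................#######
......................#...
..........................
............#####.........
...........########.......
..........##########......
..........##########......
..........##########......
..........##########......
..........##########......
..........##########......
..........##########......
..........##########......
..........#########.......
.........##########.......
.......############.......
.......#############......
......##############......
......###############.....
......###############.....
......###############.....
.......##############.....
.......##############.....
........############......
.........###########......
..........#########.......
...........######.........
..........................
..........................
..........................
```

View pics/e.png

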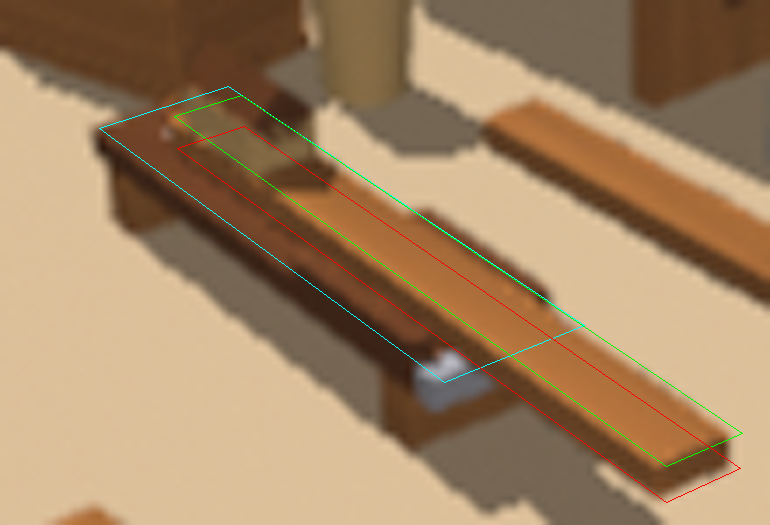

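```bash
cat >> h.py <<'E'
SO=np.array([0.5495,-0.0053]); SA=-1.6495
def st(x,y=0): return SO+x*np.array([np.cos(SA),np.sin(SA)])+y*np.array([-np.sin(SA),np.cos(SA)])
def tost(p):
    d=np.array(p)[:2]-SO; return np.array([d@[np.cos(SA),np.sin(SA)],d@[-np.sin(SA),np.cos(SA)]])
def delta(target,yaw):
    "tool-axes shift (mm) and turn (deg) from the measured pose; yaw = world angle of tool y, deg"
    s=get_state(); M=rot(s['ee_rot']); d=M.T@(np.array(target)-s['position'])*1000
    y=np.degrees(np.arctan2(M[1,1],M[0,1])); return np.round(d,1),round(-((yaw-y+180)%360-180),2)
E
python3 - <<'E'
from h import *
g=np.array([0.555,0.0557]);a=-1.6529
e=g-.18*np.array([np.cos(a),np.sin(a)])
print(e,tost(e),tost(g),tost(g+.18*np.array([np.cos(a),np.sin(a)])))
yaw=np.degrees(SA)+180; print(yaw, st(-.31,tost(e)[1]))
print(delta([*st(-.315,tost(e)[1]),.115],yaw))
E
```

```text
[0.56976206 0.23509365] [-0.24124256  0.001299  ] [-0.0612436   0.00068701] [1.18755364e-01 7.50065009e-05]
85.4906116931707 [0.57516794 0.30363825]
(array([-440.3,  -92.7,  133.3]), np.float64(-14.9))
```

{"method": "apply_moves", "body": {
  "deltas": [85,-440,-93,60,-15,85,-440,-93,60,-15,85,-440,-93,60,-15,85,-440,-93,60,-15,85,-440,-93,60,-15,85,-440,-93,60,-15,85,-440,-93,60,-15,85,-440,-93,60,-15,85,-440,-93,60,-15,85,-440,-93,60,-15,85,-440,-93,60,-15,85,-440,-93,60,-15]
}}

```text
clock: 2.1
position: [0.5817, 0.3036, 0.1866]
ee_rot: [0.002, 0.041, 0.999, -0.001]
contact_force: [-0.1, 0.3, -0.2]
width: 0.085
gripper_force: 0.0
```

{"method": "apply_moves", "body": {
  "deltas": [85,0,0,40,0,85,0,0,73,0,85,0,0,80,0,85,0,0,80,0]
}}

```text
clock: 2.43
position: [0.5731, 0.3076, 0.1054]
ee_rot: [-0.003, 0.039, 0.999, -0.001]
contact_force: [0.0, 0.4, 0.0]
width: 0.0851
gripper_force: 0.0
```

Run:
```python
from h import *
s=get_state(); print(s['position'],tost(s['position']),s['contact_force'],s['qpos'])
im=get_image('side'); save(im,'f.png',(215,60,350,200),4.2)
print(delta([*st(-.315,.0013),.08],85.5))
```

```text
[0.5731401  0.30760859 0.10543258] [-0.31379861 -0.00103472] [0.03307187 0.39649544 0.0428341 ] [ 3.85638311e-01  4.91512947e-01  1.53348402e+00  9.68501313e-05
  1.12334035e+00 -1.10807422e+00]
(array([-0.8,  0.3, 27.9]), np.float64(0.1))
```

View pics/f.png

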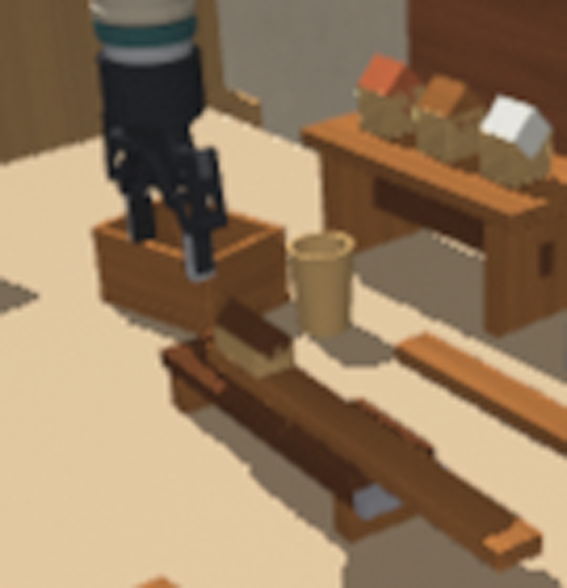

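The side picture shows the open gripper behind the stand. Its front fingertip bottom is at about (263,126), clear of the house. I'll work out the fingertip height from that.

Run:
```python
from h import *
im=get_image('side'); s=get_state()['position']
for x in(-.314+.0427,-.314+.057):
  for z in(.0884,.1014): print(x,z,[np.round(proj([*st(x,w),z],im),1) for w in(-.011,.011)])
f=im['frame'][110:134,250:276].astype(int).mean(2).astype(int); 
for i,r in enumerate(f): print(110+i,*['%3d'%v for v in r])
```

```text
-0.2713 0.0884 [array([260.4, 129.7]), array([266.3, 127.9])]
-0.2713 0.1014 [array([260. , 125.9]), array([265.9, 124.1])]
-0.257 0.0884 [array([262.6, 131.2]), array([268.6, 129.3])]
-0.257 0.1014 [array([262.2, 127.4]), array([268.2, 125.6])]
110  29  33  54  63  63  63  59  43  33  42  39  32  33  31  31  37  35  33  33 122 154 168 173 182 191 194
111  28  31  53  62  62  64  67  54  37  35  36  32  32  34  35  35  34  34  33  74  97 114 122 143 169 175
112  28  30  53  63  63  64  67  59  40  33  32  32  32  33  34  34  34  30  37  57  67  75  85  97 114 124
113  29  28  50  63  64  64  66  62  46  33  32  30  31  31  29  38  41  48  56  66  69  70  70  70  74  84
114  29  29  47  60  61  63  68  68  56  49  41  30  29  28  28  48  59  66  69  69  68  70  70  70  71  71
115  29  35  50  59  60  62  64  68  68  83  68  37  29  29  29  52  67  69  69  69  69  69  70  70  70  81
116  46  49  57  60  60  61  60  67  76 101  86  47  31  33  32  46  63  68  68  68  67  68  69  79  99 105
117 104  93  72  64  58  60  60  67  77 101  88  51  32  32  32  45  63  68  67  67  67  78  97 10
[... 1037 characters left out ...]
  67  69  65  64  64  63  63  62  61  61  60  61  60
128  71  70  70  69  69  68  68  67  67  67  67  67  66  67  70  65  64  63  63  62  61  61  60  61  60  60
129  69  68  69  69  71  70  69  69  69  68  67  68  67  67  70  66  66  63  61  61  60  61  61  60  61  62
130  67  67  67  67  68  69  69  70  70  69  69  68  69  67  70  67  67  64  61  57  57  58  61  63  64  64
131  66  66  66  66  66  68  68  69  70  70  69  69  69  70  72  69  66  62  59  52  48  53  60  64  64  64
132  66  68  68  67  66  67  67  68  68  68  68  69  69  70  73  69  63  60  55  47  44  46  52  57  60  62
133  64  67  67  67  69  67  66  66  67  67  67  67  68  69  71  69  64  58  49  43  44  43  43  46  52  58
```

{"method": "apply_moves", "body": {
  "deltas": [85,-1,0,40,0,85,-1,0,47,0,85,-1,0,47,0,85,-1,0,47,0]
}}

```text
clock: 2.87
position: [0.5766, 0.3088, 0.0627]
ee_rot: [0.001, 0.038, 0.999, 0.0]
contact_force: [0.6, 0.5, 0.1]
width: 0.0852
gripper_force: 0.0
```

Run:
```python
from h import *
s=get_state(); print(s['position'],tost(s['position']),s['contact_force'])
print(delta([*st(-.315,.0013),.053],85.5))
```

```text
[0.57662603 0.30878737 0.06269966] [-0.31524782  0.00234775] [0.59008969 0.50161717 0.0542742 ]
(array([ 1.1, -0.3,  9.7]), np.float64(0.11))
```

{"method": "apply_moves", "body": {
  "deltas": [85,1,0,4,0,85,1,0,8,0,85,1,0,8,0,85,1,0,8,0]
}}

```text
clock: 3.2
position: [0.5753, 0.3085, 0.0538]
ee_rot: [0.0, 0.038, 0.999, 0.0]
contact_force: [0.7, -0.9, 0.3]
width: 0.0851
gripper_force: 0.0
```

{"method": "apply_moves", "body": {
  "deltas": [85,0,-4,0,0,85,0,-8,0,0,85,0,-12,0,0,85,0,-16,0,0,85,0,-20,0,0,85,0,-20,0,0]
}}

```text
clock: 3.7
position: [0.5736, 0.2875, 0.0534]
ee_rot: [-0.0, 0.039, 0.999, -0.0]
contact_force: [-0.2, -0.3, 0.3]
width: 0.0848
gripper_force: 0.0
```

Run:
```python
from h import *
s=get_state(); print(s['position'],tost(s['position']),s['contact_force'])
a=get_image('top');b=get_image('side')
A=cv2.resize(a['frame'][135:200,170:350,::-1],(720,260),interpolation=cv2.INTER_CUBIC)
B=cv2.resize(b['frame'][90:190,220:360,::-1],(448,320),interpolation=cv2.INTER_CUBIC)
o=np.zeros((580,720,3),np.uint8);o[:260]=A;o[260:,:448]=B;cv2.imwrite('pics/g.png',o)
```

```text
[0.57362479 0.28746441 0.05337914] [-0.2937549   0.00103226] [-0.17851943 -0.31125428  0.34102088]
```

View pics/g.png

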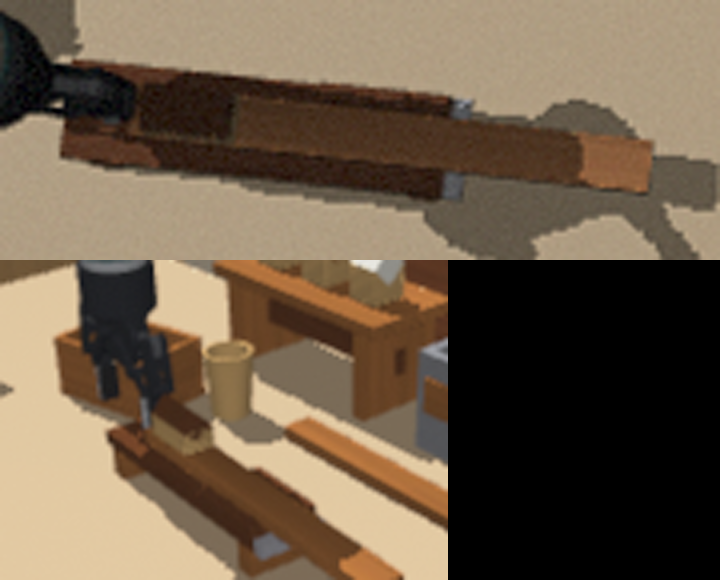

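Both views show the front finger at the slat's house end. The slat has begun to move: its free end in the top picture went from about 330 to 333. I'll push on and read the tipping numerically.

{"method": "apply_moves", "body": {
  "deltas": [85,0,-4,0,0,85,0,-8,0,0,85,0,-12,0,0,85,0,-16,0,0,85,0,-20,0,0,85,0,-24,0,0,85,0,-28,0,0,85,0,-32,0,0,85,0,-36,0,0,85,0,-40,0,0,85,0,-44,0,0,85,0,-44,0,0]
}}

```text
clock: 4.8
position: [0.5701, 0.2435, 0.0533]
ee_rot: [-0.0, 0.039, 0.999, -0.0]
contact_force: [-0.4, -0.9, 0.2]
width: 0.0848
gripper_force: 0.0
```

```bash
cat >> h.py <<'E'
def slat_end_px(im,name,box):
    x0,y0,x1,y1=box; h=cv2.cvtColor(im['frame'],cv2.COLOR_RGB2HSV)[y0:y1,x0:x1]
    return h
def endcheck(show=False):
    s=get_state(); p=tost(s['position']); print('tcp st',np.round(p,4),'z',round(s['position'][2],4),'F',np.round(s['contact_force'],1))
    out=[]
    for n,box,sd in(('top',(270,155,400,195),(300,175)),('side',(290,150,400,235),(310,175))):
        im=get_image(n); x0,y0,x1,y1=box
        h=cv2.cvtColor(im['frame'],cv2.COLOR_RGB2HSV)[y0:y1,x0:x1]
        m=(h[...,1]>(135 if n=='top' else 125)).astype(np.uint8)
        k,l,stt,c=cv2.connectedComponentsWithStats(m,connectivity=4)
        i=1+np.argmax(stt[1:,4]); q=np.argwhere(l==i)
        cols=q[:,1]; e=cols.max(); r=q[cols>=e-2][:,0]
        pt=(x0+e,y0+r.mean()); print(n,'end px',pt,'rows',y0+r.min(),y0+r.max(),'n',len(q)); out+=[pt,im]
        if show:
            for i_,row in enumerate(l==i): print(y0+i_,''.join('#' if v else '.' for v in row))
    X=tri(*out); print('end tri st',np.round(tost(X),4),'z',round(X[2],4))
E
python3 -c "
from h import *
endcheck(True)"
```

```text
tcp st [-0.2497  0.0009] z 0.0533 F [-0.4 -0.9  0.2]
top end px (np.int64(348), np.float64(177.72413793103448)) rows 172 184 n 985
155 ..................................................................................................................................
156 ..................................................................................................................................
157 ..................................................................................................................................
158 ####..............................................................................................................................
159 ############......................................................................................................................
160 ############......................................................................................................................
161 .#####..####......................................................................................................................
162 #.##..#..###........
[... 13620 characters left out ...]
.........................................................................................
230 ..............................................................................................................
231 ..............................................................................................................
232 ..............................................................................................................
233 ..............................................................................................................
234 ..............................................................................................................
end tri st [0.1723 0.0024] z 0.0611
```

{"method": "apply_moves", "body": {
  "deltas": [85,0,-3,0,0,85,0,-6,0,0,85,0,-9,0,0,85,0,-12,0,0,85,0,-15,0,0,85,0,-18,0,0,85,0,-18,0,0]
}}

```text
clock: 5.48
position: [0.5687, 0.2259, 0.0533]
ee_rot: [-0.0, 0.039, 0.999, -0.0]
contact_force: [0.1, 0.3, -0.4]
width: 0.085
gripper_force: 0.0
```

```bash
python3 -c "
from h import *
endcheck()"
```

```text
tcp st [-0.232  0.001] z 0.0533 F [ 0.1  0.3 -0.4]
top end px (np.int64(354), np.float64(177.82758620689654)) rows 173 184 n 1059
side end px (np.int64(361), np.float64(200.66666666666666)) rows 198 203 n 1247
end tri st [0.1887 0.0041] z 0.0603
```

{"method": "apply_moves", "body": {
  "deltas": [85,0,-1.5,0,0,85,0,-3,0,0,85,0,-4.5,0,0,85,0,-6,0,0,85,0,-6,0,0,85,0,-6,0,0]
}}

```text
clock: 6.08
position: [0.5684, 0.2205, 0.0533]
ee_rot: [-0.0, 0.039, 0.999, -0.0]
contact_force: [0.2, 0.5, 0.2]
width: 0.085
gripper_force: 0.1
```

```bash
python3 -c "
from h import *
endcheck()"
```

```text
tcp st [-0.2266  0.0011] z 0.0533 F [0.2 0.5 0.2]
top end px (np.int64(356), np.float64(178.3235294117647)) rows 173 185 n 1073
side end px (np.int64(362), np.float64(202.0)) rows 199 205 n 1263
end tri st [0.1941 0.003 ] z 0.0598
```

{"method": "apply_moves", "body": {
  "deltas": [85,0,-1,0,0,85,0,-2,0,0,85,0,-3,0,0,85,0,-4,0,0,85,0,-4,0,0,85,0,-4,0,0]
}}

```text
clock: 6.68
position: [0.5681, 0.2165, 0.0533]
ee_rot: [-0.0, 0.038, 0.999, -0.0]
contact_force: [-0.4, 1.7, 0.5]
width: 0.0852
gripper_force: 0.3
```

```bash
python3 -c "
from h import *
endcheck()"
```

```text
tcp st [-0.2226  0.0011] z 0.0533 F [-0.4  1.7  0.5]
top end px (np.int64(358), np.float64(178.57692307692307)) rows 173 185 n 1097
side end px (np.int64(363), np.float64(202.29411764705884)) rows 199 205 n 1271
end tri st [0.1991 0.0022] z 0.0622
```

{"method": "apply_moves", "body": {
  "deltas": [85,0,-1,0,0,85,0,-2,0,0,85,0,-3,0,0,85,0,-4,0,0,85,0,-4,0,0,85,0,-4,0,0]
}}

```text
clock: 7.28
position: [0.5678, 0.2125, 0.0533]
ee_rot: [-0.0, 0.039, 0.999, -0.0]
contact_force: [0.0, 0.3, 0.4]
width: 0.085
gripper_force: 0.3
```

```bash
python3 -c "
from h import *
endcheck()"
```

```text
tcp st [-0.2186  0.0011] z 0.0533 F [0.  0.3 0.4]
top end px (np.int64(359), np.float64(178.73333333333335)) rows 173 185 n 1115
side end px (np.int64(364), np.float64(203.5)) rows 200 207 n 1288
end tri st [0.2022 0.0025] z 0.0601
```

{"method": "apply_moves", "body": {
  "deltas": [85,0,-1,0,0,85,0,-2,0,0,85,0,-3,0,0,85,0,-3,0,0,85,0,-3,0,0]
}}

```text
clock: 7.8
position: [0.5676, 0.2095, 0.0533]
ee_rot: [0.0, 0.039, 0.999, -0.0]
contact_force: [0.2, 0.4, -1.0]
width: 0.0849
gripper_force: 0.4
```

```bash
python3 -c "
from h import *
endcheck()"
```

```text
tcp st [-0.2156  0.0011] z 0.0533 F [ 0.2  0.4 -1. ]
top end px (np.int64(360), np.float64(179.07407407407408)) rows 174 185 n 1118
side end px (np.int64(365), np.float64(203.8)) rows 200 207 n 1299
end tri st [0.2053 0.0022] z 0.0611
```

{"method": "apply_moves", "body": {
  "deltas": [85,0,-1,0,0,85,0,-2,0,0,85,0,-3,0,0,85,0,-3,0,0,85,0,-3,0,0]
}}

```text
clock: 8.32
position: [0.5673, 0.2066, 0.0533]
ee_rot: [-0.0, 0.039, 0.999, -0.0]
contact_force: [0.7, 0.8, -0.1]
width: 0.0849
gripper_force: 0.4
```

```bash
python3 -c "
from h import *
endcheck()"
```

```text
tcp st [-0.2126  0.0011] z 0.0533 F [ 0.7  0.8 -0.1]
top end px (np.int64(361), np.float64(179.125)) rows 174 185 n 1130
side end px (np.int64(366), np.float64(204.29411764705884)) rows 201 207 n 1306
end tri st [0.2082 0.0025] z 0.0611
```

{"method": "apply_moves", "body": {
  "deltas": [85,0,-1,0,0,85,0,-2,0,0,85,0,-3,0,0,85,0,-3,0,0,85,0,-3,0,0]
}}

```text
clock: 8.83
position: [0.5671, 0.2036, 0.0533]
ee_rot: [-0.0, 0.039, 0.999, -0.0]
contact_force: [-0.3, 0.7, 0.7]
width: 0.085
gripper_force: 0.4
```

```bash
python3 -c "
from h import *
endcheck()"
```

```text
tcp st [-0.2096  0.0011] z 0.0533 F [-0.3  0.7  0.7]
top end px (np.int64(362), np.float64(179.38235294117646)) rows 174 186 n 1152
side end px (np.int64(367), np.float64(205.13333333333333)) rows 202 208 n 1309
end tri st [0.2112 0.0025] z 0.0603
```

{"method": "apply_moves", "body": {
  "deltas": [85,0,-1,0,0,85,0,-2,0,0,85,0,-3,0,0,85,0,-3,0,0,85,0,-3,0,0,85,0,-3,0,0]
}}

```text
clock: 9.43
position: [0.5668, 0.2006, 0.0533]
ee_rot: [-0.0, 0.038, 0.999, -0.0]
contact_force: [0.2, 0.1, 0.3]
width: 0.0847
gripper_force: 0.4
```

```bash
python3 -c "
from h import *
endcheck()"
```

```text
tcp st [-0.2066  0.0011] z 0.0533 F [0.2 0.1 0.3]
top end px (np.int64(363), np.float64(179.4857142857143)) rows 174 186 n 1168
side end px (np.int64(367), np.float64(205.66666666666666)) rows 202 209 n 1395
end tri st [0.2134 0.0017] z 0.0604
```

{"method": "apply_moves", "body": {
  "deltas": [85,0,-1,0,0,85,0,-2,0,0,85,0,-3,0,0,85,0,-3,0,0,85,0,-3,0,0,85,0,-3,0,0]
}}

```text
clock: 10.03
position: [0.5666, 0.1976, 0.0533]
ee_rot: [-0.0, 0.038, 0.999, -0.0]
contact_force: [-0.1, 1.4, -0.6]
width: 0.0851
gripper_force: 0.4
```

```bash
python3 -c "
from h import *
endcheck()"
```

```text
tcp st [-0.2036  0.0011] z 0.0533 F [-0.1  1.4 -0.6]
top end px (np.int64(364), np.float64(179.75675675675677)) rows 174 186 n 1163
side end px (np.int64(368), np.float64(206.5)) rows 203 210 n 1408
end tri st [0.2165 0.0017] z 0.0597
```

{"method": "apply_moves", "body": {
  "deltas": [85,0,-1,0,0,85,0,-2,0,0,85,0,-3,0,0,85,0,-3,0,0,85,0,-3,0,0,85,0,-3,0,0]
}}

```text
clock: 10.63
position: [0.5664, 0.1946, 0.0533]
ee_rot: [-0.0, 0.039, 0.999, -0.0]
contact_force: [-0.8, 0.4, 0.3]
width: 0.0847
gripper_force: 0.4
```

```bash
python3 -c "
from h import *
endcheck()"
```

```text
tcp st [-0.2006  0.0011] z 0.0533 F [-0.8  0.4  0.3]
top end px (np.int64(365), np.float64(180.16666666666666)) rows 174 186 n 1181
side end px (np.int64(369), np.float64(207.0)) rows 204 210 n 1335
end tri st [0.2196 0.0012] z 0.0601
```

{"method": "apply_moves", "body": {
  "deltas": [85,0,-1,0,0,85,0,-2,0,0,85,0,-3,0,0,85,0,-3,0,0,85,0,-3,0,0,85,0,-3,0,0]
}}

```text
clock: 11.23
position: [0.5662, 0.1916, 0.0533]
ee_rot: [-0.0, 0.039, 0.999, -0.0]
contact_force: [0.3, 1.1, 0.4]
width: 0.0849
gripper_force: 0.4
```

```bash
python3 -c "
from h import *
endcheck()"
```

```text
tcp st [-0.1976  0.0012] z 0.0533 F [0.3 1.1 0.4]
top end px (np.int64(366), np.float64(180.34285714285716)) rows 175 186 n 1173
side end px (np.int64(370), np.float64(207.29411764705884)) rows 204 210 n 1341
end tri st [0.2225 0.0012] z 0.0609
```

{"method": "apply_moves", "body": {
  "deltas": [85,0,-1,0,0,85,0,-2,0,0,85,0,-3,0,0,85,0,-3,0,0,85,0,-3,0,0,85,0,-3,0,0]
}}

```text
clock: 11.83
position: [0.566, 0.1887, 0.0533]
ee_rot: [-0.0, 0.038, 0.999, -0.0]
contact_force: [0.1, 0.3, 1.3]
width: 0.0846
gripper_force: 0.5
```

```bash
python3 -c "
from h import *
endcheck()"
```

```text
tcp st [-0.1947  0.0012] z 0.0533 F [0.1 0.3 1.3]
top end px (np.int64(368), np.float64(180.14814814814815)) rows 175 186 n 1210
side end px (np.int64(371), np.float64(207.70588235294116)) rows 205 211 n 1440
end tri st [0.2271 0.0013] z 0.0625
```

{"method": "apply_moves", "body": {
  "deltas": [85,0,-1,0,0,85,0,-2,0,0,85,0,-3,0,0,85,0,-3,0,0,85,0,-3,0,0,85,0,-3,0,0]
}}

```text
clock: 12.43
position: [0.5657, 0.1856, 0.0533]
ee_rot: [-0.0, 0.038, 0.999, -0.0]
contact_force: [0.4, 0.2, 1.0]
width: 0.085
gripper_force: 0.5
```

```bash
python3 -c "
from h import *
endcheck()"
```

```text
tcp st [-0.1916  0.0011] z 0.0533 F [0.4 0.2 1. ]
top end px (np.int64(369), np.float64(180.14285714285714)) rows 175 186 n 1182
side end px (np.int64(372), np.float64(208.6)) rows 206 212 n 1457
end tri st [0.23   0.0018] z 0.0612
```

{"method": "apply_moves", "body": {
  "deltas": [85,0,-1,0,0,85,0,-2,0,0,85,0,-3,0,0,85,0,-3,0,0,85,0,-1,0,0,85,0,-1,0,0,85,0,-1,0,0,85,0,-1,0,0]
}}

```text
clock: 13.2
position: [0.5657, 0.1849, 0.0533]
ee_rot: [0.0, 0.038, 0.999, 0.0]
contact_force: [0.4, -0.1, 0.3]
width: 0.0848
gripper_force: 0.0
```

```bash
python3 -c "
from h import *
endcheck()"
```

```text
tcp st [-0.1908  0.0012] z 0.0533 F [ 0.4 -0.1  0.3]
top end px (np.int64(367), np.float64(181.7037037037037)) rows 176 188 n 1162
side end px (np.int64(370), np.float64(222.13333333333333)) rows 219 225 n 1574
end tri st [0.2284 0.0016] z 0.0189
```

It has tipped: the free end dropped to z ≈ 19 mm and stays there with the finger backed off. Next I retreat and measure the knob.

{"method": "apply_moves", "body": {
  "deltas": [85,0,15,0,0,85,0,30,0,0,85,0,30,-40,0,85,0,30,-80,0,85,0,30,-120,0,85,0,30,-150,0,85,0,30,-150,0]
}}

```text
clock: 13.88
position: [0.5719, 0.2175, 0.2112]
ee_rot: [0.007, 0.038, 0.999, 0.002]
contact_force: [0.8, 0.6, 1.2]
width: 0.0852
gripper_force: 0.0
```

```bash
cat > mk.py <<'E'
from h import *
def model(im,X,Rm=np.eye(3)):
    m=np.zeros((400*4,640*4),np.uint8)
    th=np.linspace(0,2*np.pi,40,endpoint=False)
    for r,z0,z1 in((.016,0,.008),(.007,.008,.022),(.011,.022,.044),(.008,.044,.048)):
        P=[proj(X+Rm@np.array([r*np.cos(t),r*np.sin(t),z]),im) for z in(z0,z1) for t in th]
        cv2.fillConvexPoly(m,cv2.convexHull(((np.array(P)+.5)*4-.5).astype(np.int32)),1)
    return cv2.resize(m.astype(np.float32),(640,400),interpolation=cv2.INTER_AREA)
E
python3 - <<'E'
from mk import *
from scipy.optimize import minimize
endcheck()
for n,(x0,y0,x1,y1),thr in(('top',(406,204,431,226),110),('side',(374,259,402,288),130)):
    im=get_image(n); h=cv2.cvtColor(im['frame'],cv2.COLOR_RGB2HSV)
    m=np.zeros((400,640),np.float32); m[y0:y1,x0:x1]=h[y0:y1,x0:x1,1]>thr
    k,l,s,c=cv2.connectedComponentsWithStats(m.astype(np.uint8)); m=(l==1+np.argmax(s[1:,4])).astype(np.float32)
    f=lambda q:np.abs(model(im,np.array([q[0],q[1],0.]))-m).sum()
    r=min((minimize(f,[.447+dx,-.374+dy],method='Nelder-Mead',options=dict(initial_simplex=np.array([[0,0],[.004,0],[0,.004]])+[.447+dx,-.374+dy],xatol=2e-4)) for dx in(-.004,.004) for dy in(-.004,.004)),key=lambda r:r.fun)
    print(n,r.x,r.fun,m.sum())
E
```

```text
tcp st [-0.2239  0.0048] z 0.2112 F [0.8 0.6 1.2]
top end px (np.int64(366), np.float64(182.1875)) rows 177 188 n 1167
side end px (np.int64(370), np.float64(222.53846153846155)) rows 220 225 n 1489
end tri st [0.2268 0.0013] z 0.0166
top [ 0.43994047 -0.37632826] 19.9375 99.0
side [ 0.43808021 -0.37380624] 51.875 244.0
```

```bash
python3 -c "
from h import *
print(delta([.439,-.375,.2],85.5), get_state()['position'])"
```

```text
(array([  82.7, -598.5,    2.5]), np.float64(0.14)) [0.56700627 0.21543708 0.20207865]
```

{"method": "apply_moves", "body": {
  "deltas": [50,83,-598,2,0,50,83,-598,2,0,50,83,-598,2,0,50,83,-598,2,0,50,83,-598,2,0,50,83,-598,2,0,50,83,-598,2,0,50,83,-598,2,0,50,83,-598,2,0,50,83,-598,2,0,50,83,-598,2,0,50,83,-598,2,0]
}}

```text
clock: 15.08
position: [0.4599, -0.2748, 0.1996]
ee_rot: [-0.001, 0.039, 0.999, 0.001]
contact_force: [0.3, -0.8, 0.6]
width: 0.0495
gripper_force: 0.0
```

```bash
python3 -c "
from h import *
print(delta([.439,-.375,.2],85.5), get_state()['position'])"
```

```text
(array([  13.1, -101.5,   -0.7]), np.float64(0.08)) [ 0.4598803  -0.27477038  0.19957106]
```

{"method": "apply_moves", "body": {
  "deltas": [50,13,-101,0,0,50,13,-101,0,0,50,13,-101,0,0,50,13,-101,0,0,50,13,-101,0,0]
}}

```text
clock: 15.5
position: [0.4397, -0.3735, 0.1992]
ee_rot: [-0.001, 0.04, 0.999, 0.002]
contact_force: [0.1, 0.2, 0.2]
width: 0.05
gripper_force: 0.0
```

```bash
python3 -c "
from h import *
print(delta([.439,-.375,.032],85.5), get_state()['position'])"
```

```text
(array([ 1.000e-01, -2.200e+00,  1.672e+02]), np.float64(-0.05)) [ 0.4397133  -0.3734651   0.19924885]
```

Descend, centre the knob with a light squeeze, open, turn 90° and grip it for carrying.

{"method": "apply_moves", "body": {
  "deltas": [50,0,-1,40,0,50,0,-1,80,0,50,0,-1,115,0,50,0,-1,140,0,50,0,-1,155,0,50,0,-1,166,0,50,0,-1,166,0,50,0,-1,166,0,15,0,-1,166,0,15,0,-1,166,0,15,0,-1,166,0,15,0,-1,166,0],
  "squeeze": 20
}}

```text
clock: 16.5
position: [0.4414, -0.3751, 0.0371]
ee_rot: [0.001, 0.039, 0.999, -0.001]
contact_force: [0.1, 1.2, 4.1]
width: 0.0209
gripper_force: 20.5
```

```bash
python3 -c "
from h import *
s=get_state();print(s['position'],s['width'],s['gripper_force'])"
```

```text
[ 0.44135185 -0.37510641  0.03707493] 0.02091490911792814 20.45520947227942
```

{"method": "apply_moves", "body": {
  "deltas": [50,0,0,0,0,50,0,0,0,0,50,0,0,0,0,50,0,0,0,7,50,0,0,0,14,50,0,0,0,21,50,0,0,0,28,50,0,0,0,35,50,0,0,0,42,50,0,0,0,49,50,0,0,0,56,50,0,0,0,63]
}}

```text
clock: 17.5
position: [0.4403, -0.3744, 0.0354]
ee_rot: [-0.0, 0.557, 0.83, 0.0]
contact_force: [-0.2, -1.1, -0.6]
width: 0.05
gripper_force: 0.0
```

{"method": "apply_moves", "body": {
  "deltas": [50,0,0,0,7,50,0,0,0,14,50,0,0,0,21,50,0,0,0,27,50,0,0,0,27,50,0,0,0,27]
}}

```text
clock: 18.0
position: [0.4404, -0.3745, 0.0354]
ee_rot: [-0.0, 0.733, 0.68, 0.0]
contact_force: [-0.3, -0.6, 0.1]
width: 0.0501
gripper_force: 0.0
```

```bash
python3 -c "
from h import *
s=get_state();print(s['position'],s['width'],s['contact_force'],delta([.4414,-.3751,.033],-4.5))"
```

```text
[ 0.44038781 -0.37447287  0.03544058] 0.05007666777756386 [-0.32240914 -0.55779108  0.08391533] (array([-0.6,  1.1,  2.4]), np.float64(0.24))
```

{"method": "apply_moves", "body": {
  "deltas": [50,-0.5,0,2,0,50,-0.5,0,2,0,15,-0.5,0,2,0,15,-0.5,0,2,0,15,-0.5,0,2,0,15,-0.5,0,2,0,15,-0.5,0,2,0],
  "squeeze": 25
}}

```text
clock: 18.58
position: [0.4405, -0.375, 0.0336]
ee_rot: [0.0, 0.734, 0.679, 0.0]
contact_force: [0.2, -0.6, 0.1]
width: 0.0211
gripper_force: 24.4
```

{"method": "apply_moves", "body": {
  "deltas": [15,0,0,-20,0,15,0,0,-50,0,15,0,0,-90,0,15,0,0,-130,0,15,0,0,-150,0,15,0,0,-150,0]
}}

```text
clock: 19.08
position: [0.4428, -0.3774, 0.1895]
ee_rot: [0.006, 0.734, 0.679, 0.0]
contact_force: [0.2, -0.7, 0.1]
width: 0.021
gripper_force: 24.6
```

```bash
python3 -c "
from h import *
s=get_state();print(s['position'],s['width'],s['contact_force'],delta([*st(0.0),.18],-4.5))"
```

```text
[ 0.44283608 -0.37742302  0.18954811] 0.02101899660461391 [ 0.15660355 -0.72880394  0.12547323] (array([379.3,  77.8,   7.2]), np.float64(0.11))
```

{"method": "apply_moves", "body": {
  "deltas": [15,379,79,0,0,15,379,79,0,0,15,379,79,0,0,15,379,79,0,0,15,379,79,0,0,15,379,79,0,0,15,379,79,0,0,15,379,79,0,0,15,379,79,0,0,15,379,79,0,0,15,379,79,0,0,15,379,79,0,0]
}}

```text
clock: 20.08
position: [0.5478, -0.0029, 0.1826]
ee_rot: [-0.0, 0.733, 0.68, -0.001]
contact_force: [0.1, 0.1, -0.7]
width: 0.0208
gripper_force: 24.6
```

```bash
python3 -c "
from h import *
s=get_state();print(s['position'],s['width'],s['contact_force'],delta([*st(0.002,.001),.13],-4.5))"
```

```text
[ 0.5477707  -0.00290874  0.18260795] 0.02084943195384483 [ 0.14184385  0.05539007 -0.67629784] (array([-4.2,  3. , 52.6]), np.float64(0.22))
```

{"method": "apply_moves", "body": {
  "deltas": [15,-4,2,25,0,15,-4,2,48,0,15,-4,2,52,0,15,-4,2,52,0,15,-4,2,52,0,15,-4,2,52,0]
}}

```text
clock: 20.58
position: [0.5509, -0.0083, 0.1328]
ee_rot: [0.001, 0.734, 0.679, 0.001]
contact_force: [-0.7, -0.0, -0.3]
width: 0.0212
gripper_force: 24.6
```

Run:
```python
from mk import *
s=get_state();print(s['position'],tost(s['position']),s['width'],delta([*st(0.002,.001),.13],-4.5))
b=get_image('side'); a=get_image('top')
X=s['position']-[0,0,.0336]
k=6; cr=cv2.resize(b['frame'][120:215,265:385,::-1],None,fx=k,fy=k,interpolation=cv2.INTER_CUBIC)
def P(p): return (proj(p,b)-[265,120]+.5)*k
m=cv2.resize(model(b,X)[120:215,265:385],None,fx=k,fy=k)
cn,_=cv2.findContours((m>.5).astype(np.uint8),0,2); cv2.drawContours(cr,cn,-1,(0,255,0),1)
cv2.polylines(cr,[np.int32([P([*st(0,y),.045]) for y in(-.035,.035)])],False,(255,255,0),1)
cv2.imwrite('pics/h.png',cr); print(proj([*st(0,-.035),.045],b),proj([*st(0,-.035),.045],a))
```

```text
[ 0.5508903  -0.00825324  0.13282733] [0.00283479 0.00161819] 0.021185503793034022 (array([ 0.8, -0.6,  2.8]), np.float64(0.03))
[303.02348287 179.09900342] [285.26136046 184.4817314 ]
```

View pics/h.png

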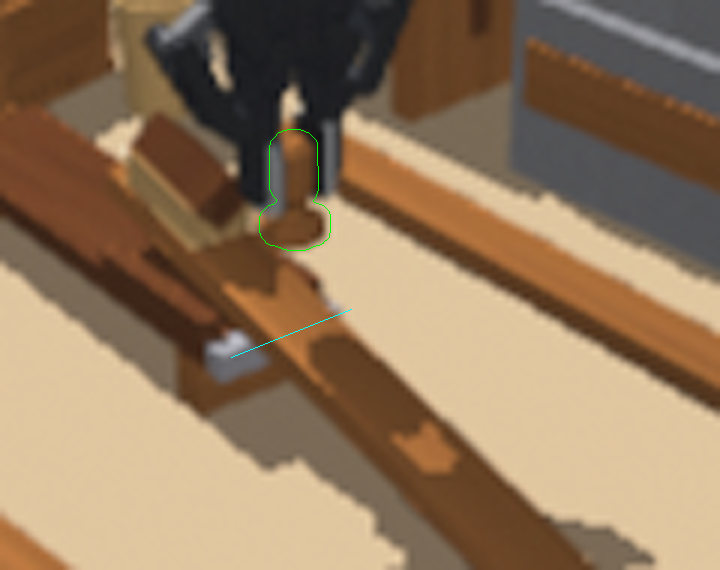

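The side picture shows the knob held upright, its foot at about (314,157), within 1 px of the outline predicted from the TCP. The slat is still tipped. I'll check the steel edge at pixel level.

Run:
```python
from mk import *
b=get_image('side'); a=get_image('top')
for im,(x0,y0,x1,y1) in((b,(294,168,324,190)),(a,(276,153,294,192))):
    f=im['frame'][y0:y1,x0:x1].astype(int); print('    ',*['%3d'%c for c in range(x0,x1)])
    g=f.sum(2)//3; blue=(f[...,2]>=f[...,0]-8)
    for i in range(y1-y0): print(y0+i,' ',*[('%3d'%g[i,j] if blue[i,j] else '  .') for j in range(x1-x0)])
    print([np.round(proj([*st(x,y),.045],im),1) for x in(-.015,0) for y in(-.035,-.023,.023,.035)])
```

```text
294 295 296 297 298 299 300 301 302 303 304 305 306 307 308 309 310 311 312 313 314 315 316 317 318 319 320 321 322 323
168     .   .   .   .   .   .   .   .   .   .   .   .   .   .   .   .   .   .   .   .   .   .   .   .   .   .   .   .   .   .
169     .   .   .   .   .   .   .   .   .   .   .   .   .   .   .   .   .   .   .   .   .   .   .   .   .   .   .   .   .   .
170     .   .   .   .   .   .   .   .   .   .   .   .   .   .   .   .   .   .   .   .   .   .   .   .   .   .   .   .   .   .
171     .   .   .   .   .   .   .   .   .   .   .   .   .   .   .   .   .   .   .   .   .   .   .   .   .   .   .   .   .   .
172     .   .   .   .   .   .   .   .   .   .   .   .   .   .   .   .   .   .   .   .   .   .   .   .   .   .   .   .   .   .
173     .   .   .   .   .   .   .   .   .   .   .   .   .   .   .   .   .   .   .   .   .   .   .   .   .   .   .   .   .   .
174     .   .   .   .   .   .   .   .   .   .   .   .   .   .   .   .   .   .   .   .   .   .   .   .   .   .   .   .   .   .
175     .   .   .   .   .   .   .   .   .   . 138   .   .   .   .   .   .   .   .   .   .   .   . 
[... 4580 characters left out ...]
  .   .   .   .   .   .   .   .   .   .   .   .
186    35   .   .   .   .   .   .   .   .   .   .   .   .   .   .   .   .   .
187    32   .   .   .   .   .   .   .   .   .   .   .   .   .   .   .   .   .
188     .   .   .   .   .   .   .   .   .   .   .   .   .   .   .   .   .   .
189     .   .   .   .   .   .   .   .   .   .   .   .   .   .   .   .   .   .
190     .   .   .   .   .   .   .   .   .   .   .   .   .   .   .   .   .   .
191     .   .   .   .   .   .   .   .   .   .   .   .   .   .   .   .   .   .
[array([279.9, 183.9]), array([280.4, 179.6]), array([282.2, 163.3]), array([282.7, 159. ]), array([285.3, 184.5]), array([285.7, 180.2]), array([287.6, 163.8]), array([288. , 159.6])]
```

```bash
cat > sl.py <<'E'
from mk import *
from scipy.optimize import minimize
def slatmask(im,n):
    box,thr={'top':((296,155,400,195),135),'side':((326,160,400,240),125)}[n]
    x0,y0,x1,y1=box; h=cv2.cvtColor(im['frame'],cv2.COLOR_RGB2HSV); m=np.zeros((400,640),np.uint8); m[y0:y1,x0:x1]=h[y0:y1,x0:x1,1]>thr
    m=cv2.morphologyEx(m,cv2.MORPH_CLOSE,np.ones((3,3),np.uint8)); k,l,s,c=cv2.connectedComponentsWithStats(m); return (l==1+np.argmax(s[1:,4])).astype(np.float32),box
def slatmodel(im,e,lat,yaw,box):
    # e: stand x of free end face's foot on table; passes through edge (0,.045)
    th=np.arctan2(.045,e); ca,sa=np.cos(th),np.sin(th); P=[]
    for u in(0,.36):
        for w in(-.018,.018):
            for h in(0,.016):
                x=e-u*ca+h*sa; z=u*sa+h*ca; P.append(proj([*st(x,lat+w+yaw*x),z],im))
    m=np.zeros((1600,2560),np.uint8); cv2.fillConvexPoly(m,cv2.convexHull(((np.array(P)+.5)*4-.5).astype(np.int32)),1)
    m=cv2.resize(m.astype(np.float32),(640,400),interpolation=cv2.INTER_AREA); k=np.zeros_like(m); x0,y0,x1,y1=box; k[y0:y1,x0:x1]=m[y0:y1,x0:x1]; return k
E
python3 - <<'E'
from sl import *
s=get_state(); X=s['position']-[0,0,.0336]; print('tcp st',tost(X))
for n in('top','side'):
    im=get_image(n); m,box=slatmask(im,n)
    f=lambda q:np.abs(slatmodel(im,q[0]/1e3,q[1]/1e3,q[2]/1e3,box)-m).sum()
    r=minimize(f,[228,1,0],method='Nelder-Mead',options=dict(initial_simplex=[[226,-1,-10],[232,-1,10],[226,4,10],[230,-4,-10]],xatol=.05,maxiter=300))
    print(n,r.x,r.fun,m.sum())
    # knob foot (brown) when held
    if n=='side':
        h=cv2.cvtColor(im['frame'],cv2.COLOR_RGB2HSV)[148:165,304:326]; 
        for a,b in zip(h[...,1],h[...,2]): print(' '.join('%3d/%3d'%v for v in zip(a,b)))
        print('foot model centre',proj(X,im),proj(X+[0,0,.008],im))
E
```

```text
tcp st [0.00216299 0.00134721]
top [222.24165501   0.78897325 -15.86059373] 97.0625 872.0
side [221.51816487  -0.74693117 -24.46614785] 81.6875 770.0
 72/ 99  30/ 34  24/ 32  30/ 34  30/ 34   6/ 89   7/113   5/ 94 115/100 165/108 161/106 165/ 99 155/ 82 101/ 48  18/ 43  11/ 97  12/ 84 134/116 164/169 169/184 169/183 169/181
 81/ 60  24/ 32  23/ 33  15/ 33  36/ 35   9/ 88   9/112  11/ 91 113/ 97 161/109 161/106 163/100 157/ 81 106/ 48  12/ 43   8/ 97   9/ 88 131/101 165/144 168/172 167/183 167/183
 70/ 44  30/ 34  31/ 33  23/ 34  15/ 33   9/ 87   9/112  11/ 92 109/ 96 164/107 164/104 164/ 98 154/ 81 101/ 48  17/ 44   8/ 97  38/100 138/ 94 166/100 165/133 165/156 167/176
 89/ 43  31/ 33  29/ 35  30/ 34  23/ 34  12/ 88   9/112  11/ 92 112/ 96 163/108 164/104 163/ 97 156/ 80 103/ 47  17/ 44   8/ 97  46/105 135/ 96 161/ 95 159/ 96 165/105 164/138
105/ 46  16/ 31  33/ 31  30/ 34  22/ 35  12/ 87   7/112  11/ 92 112/ 98 164/109 163/105 148/107  95/124  77/ 93  54/ 81  33/115  65/157  95/131 150/ 97 162/ 96 164/ 95 159/ 96
121/ 82  90/ 74  27/ 48  22/ 35  30/ 34   9/ 81   7/109   8/ 91 102/ 9
[... 1415 characters left out ...]
42  92/166  88/173  86/187  78/215  72/223  73/223  73/224  73/223  72/223  73/224  72/223  73/224
166/ 97 163/ 97 161/ 95 163/ 91 159/ 90 163/ 91 162/104 162/115 126/125  95/164  79/211  72/223  72/223  73/223  72/223  73/224  73/224  72/223  72/223  73/223  72/223  73/224
164/ 98 163/ 97 163/ 97 163/ 94 165/ 91 161/ 90 163/ 91 164/104 164/118 128/137  93/179  79/201  75/218  72/223  73/224  73/224  72/223  72/223  72/223  72/223  73/224  73/224
162/ 99 165/ 99 166/ 97 165/ 96 166/ 95 159/ 93 164/ 90 163/111 167/133 164/129 144/131 105/146  85/186  77/218  72/224  73/224  72/224  73/224  73/224  72/224  73/224  73/224
foot model centre [313.62518088 158.32494595] [313.5625701  155.74722003]
```

```bash
python3 -c "
from h import *
print(get_state()['position'],delta([*st(0.001,0.000),.099],-4.5))"
```

```text
[ 0.55038694 -0.00736744  0.132278  ] (array([ 1. , -1.1, 33.3]), np.float64(0.1))
```

{"method": "apply_moves", "body": {
  "deltas": [15,1,-1,10,0,15,1,-1,18,0,15,1,-1,24,0,15,1,-1,28,0,15,1,-1,30,0,15,1,-1,31,0,15,1,-1,31,0,15,1,-1,31,0]
}}

```text
clock: 21.55
position: [0.5494, -0.0063, 0.1007]
ee_rot: [0.0, 0.734, 0.679, 0.0]
contact_force: [-0.2, -0.4, 0.6]
width: 0.0212
gripper_force: 24.6
```

```bash
python3 -c "
from h import *
s=get_state();print(s['position'],s['contact_force'],delta([*st(0.001,0.000),.099],-4.5));endcheck()"
```

```text
[ 0.54940739 -0.00632241  0.10073779] [-0.15687246 -0.42033935  0.58585213] (array([0. , 0. , 1.7]), np.float64(0.09))
tcp st [ 0.001 -0.   ] z 0.1007 F [-0.2 -0.4  0.6]
top end px (np.int64(367), np.float64(181.5)) rows 177 188 n 772
side end px (np.int64(370), np.float64(222.28571428571428)) rows 219 225 n 1512
end tri st [0.2282 0.0021] z 0.0181
```

{"method": "apply_moves", "body": {
  "deltas": [15,0,0,0.7,0,15,0,0,1.4,0,15,0,0,1.4,0,15,0,0,1.4,0]
}}

```text
clock: 21.98
position: [0.5491, -0.0063, 0.0992]
ee_rot: [-0.0, 0.734, 0.679, 0.0]
contact_force: [-0.2, 0.1, -0.2]
width: 0.0212
gripper_force: 24.6
```

Run:
```python
from h import *
endcheck()
b=get_image('side'); X=get_state()['position']-[0,0,.0336]
save(b,'i.png',(280,130,380,230),6)
print(proj(X,b))
```

```text
tcp st [ 0.001  -0.0003] z 0.0992 F [-0.2  0.1 -0.2]
top end px (np.int64(367), np.float64(181.11111111111111)) rows 177 187 n 774
side end px (np.int64(370), np.float64(222.53846153846155)) rows 220 225 n 1503
end tri st [0.228 0.003] z 0.0167
[313.18897679 168.8395972 ]
```

View pics/i.png

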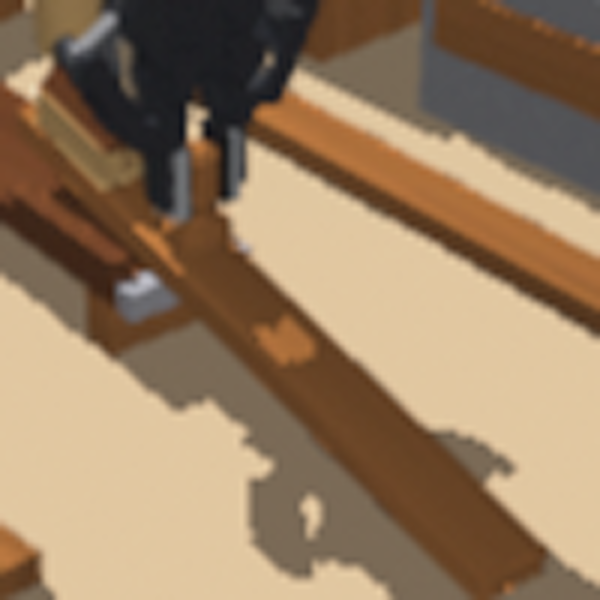

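The picture shows the knob just on the slat (foot at about (314,169)) above the steel edge, with the slat still tipped. Releasing now.

{"method": "apply_moves", "body": {
  "deltas": [24,0,0,0,0,28,0,0,0,0,34,0,0,0,0,42,0,0,0,0,50,0,0,0,0,50,0,0,0,0,50,0,0,0,0,50,0,0,0,0]
}}

```text
clock: 22.8
position: [0.5492, -0.0063, 0.0992]
ee_rot: [-0.0, 0.734, 0.679, 0.0]
contact_force: [-0.3, 0.6, 0.2]
width: 0.0498
gripper_force: 0.0
```

{"method": "apply_moves", "body": {
  "deltas": [50,0,0,-5,0,50,0,0,-15,0,50,0,0,-30,0,50,0,0,-50,0,50,0,0,-80,0,50,100,0,-80,0,50,100,0,-80,0,50,130,80,-80,0,50,130,80,-80,0,50,130,80,-80,0,50,130,80,-80,0]
}}

```text
clock: 23.72
position: [0.6417, 0.1187, 0.1796]
ee_rot: [0.001, 0.733, 0.68, 0.001]
contact_force: [0.2, 0.0, -0.6]
width: 0.0501
gripper_force: 0.0
```

Run:
```python
from sl import *
endcheck()
b=get_image('side'); a=get_image('top')
A=cv2.resize(a['frame'][140:200,240:380,::-1],None,fx=4,fy=4,interpolation=cv2.INTER_CUBIC)
B=cv2.resize(b['frame'][130:210,270:370,::-1],None,fx=4.2,fy=4.2,interpolation=cv2.INTER_CUBIC)
o=np.zeros((A.shape[0]+B.shape[0],560,3),np.uint8);o[:A.shape[0],:560]=A;o[A.shape[0]:,:B.shape[1]]=B
print(o.shape);cv2.imwrite('pics/j.png',o)
q=-.2; t=np.arctan2(.045,.222); 
for im,n in((a,'top'),(b,'side')): print(n,'knob',find_in('marker',im)[:1] if 0 else [(np.round(r['point'],1),round(r['score'],2)) for r in place_of('marker',im) if r['point'][0]<350], [proj([*st(x,0),.0613],im) for x in(-.005,0,.005)])
```

```text
tcp st [-0.1309  0.0822] z 0.1796 F [ 0.2  0.  -0.6]
top end px (np.int64(367), np.float64(181.96)) rows 177 188 n 1256
side end px (np.int64(370), np.float64(222.13333333333333)) rows 219 225 n 1652
end tri st [0.2286 0.001 ] z 0.0193
(576, 560, 3)
top knob [(array([286. , 168.4]), 0.59)] [array([284.30596541, 171.02423283]), array([286.11985736, 171.2101545 ]), array([287.93411373, 171.39611352])]
side knob [(array([341.6, 249. ]), 0.76), (array([349.2, 274.9]), 0.53), (array([316.4, 165.9]), 0.43)] [array([312.01594117, 169.30664983]), array([313.06752307, 170.02950459]), array([314.12573924, 170.75691972])]
```

View pics/j.png

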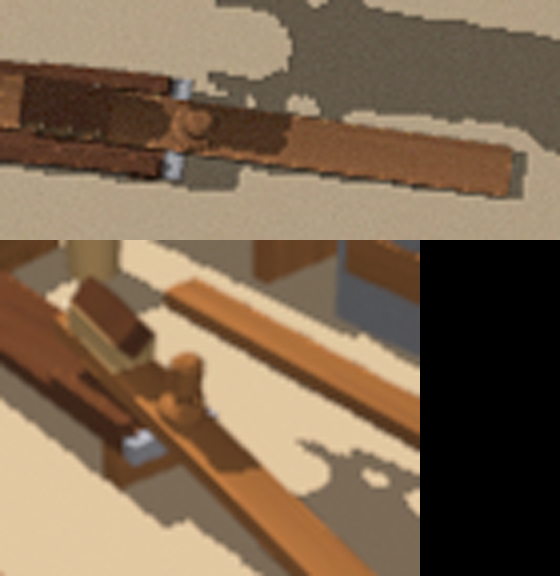

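The last view shows the knob standing on the tipped slat. In the top picture its foot is at (286.4,171.6), and the point over the edge is predicted at (286.1,171.2), so it is within about 1 mm. The arm is clear, so I'm handing in.

```bash
python3 -c "
from h import *
print(sign_off())"
```

```text
the job is handed in; nothing more can be done
None
```

The slat is tipped and stays tipped by itself, and the brown knob stands on it within about 1 mm of the steel edge; the arm is clear and the job was handed in at about 24 s.

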